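# Pack the on-call kit organiser

### The job

Pack the on-call kit, scattered on the lower desk top (not the things on the raised shelf behind), into the desk organiser: stand the black torch upright, lens down, in the blue cell, put both red-and-white batteries in the yellow cell, and lay the white earbud case flat, right way up, in the white cell. Each battery may stand or lie, but must rest level on the floor of the cell, not on the rim or on the other battery. Leave the glue stick and the red-and-white pen where they are: they do not belong to the kit.

Things in the scene. Friction and masses are not known exactly. Their poses are not given: they have to be found in the camera images.
- torch: small black-grey torch, a cylinder 29 mm across and 103 mm tall, standing upright on the desk on its lens; origin at the centre of its underside, z up along it; 0.11 kg
- battery_standing: red-and-white battery, 15 mm diameter, 50 mm long, standing on end on the desk; origin at the centre of its underside, z up along its length
- battery_lying: the same kind of red-and-white battery, 50 mm long, lying on its side on the desk (its collision shape is 17 mm across); its length is along its y axis; origin 7.4 mm below its axis as it lies, about 1 mm above the desk, z up at the start; it can roll if knocked
- earbud_case: white rounded earbud case, about 46 x 55 mm and 22 mm high, lying flat; origin at the centre of its underside, z up; its longer side runs along its y axis turned 10 degrees towards +x; the lid stays shut; 0.05 kg
- glue_stick: look-alike to leave alone: white glue stick with green cap and foot, 28 mm across, 90 mm tall, standing; origin at the centre of its underside
- pen: look-alike to leave alone: red-and-white pen, 135 mm long (along its y), 17 mm thick, lying on the desk; origin at the centre of its underside
- blue_cell: blue square open-topped cell of the organiser, fixed: 90 x 90 mm outside, 84 x 84 inside, walls 3 mm thick; origin at the centre of its underside (4 mm above the desk), x and y along its sides, z up; inner floor 3 mm above the origin, rim 23 mm above it. Three cells stand in a row, 92 mm apart, in any order
- yellow_cell: yellow cell of the organiser, same size and origin as the blue one. The fixed grey tray under the cells is 288 x 104 mm with a 14 mm rim
- white_cell: white cell of the organiser, same size and origin as the blue one
Mind the look-alikes: they are no part of the job. What is meant by the earbud_case is not brown, and is the smaller of those in its own colour.

How it is judged (in metres and radians):
At the end, for the whole second after the job is handed in: Torch upright (9 deg) in the blue cell, both batteries in the yellow cell, each standing or lying level (11 deg), earbud case flat and right way up (9 deg) in the white cell; all on the cell floors (within 8 mm), at rest. Glue stick and pen never moved over 30 mm (x of torch in the frame of blue_cell between -0.03 and 0.03 m and y of torch in the frame of blue_cell between -0.03 and 0.03 m and z of torch in the frame of blue_cell between 0 and 0.011 m and linear speed of each of torch, battery_standing, battery_lying, earbud_case below 0.02 m/s and angular speed of each of torch, battery_standing, battery_lying, earbud_case below 0.3 rad/s and angle between each of torch, earbud_case's own z axis and vertical below 0.157 rad and x of battery_standing in the frame of yellow_cell between -0.042 and 0.042 m and y of battery_standing in the frame of yellow_cell between -0.042 and 0.042 m and z of each of battery_standing, battery_lying in the frame of yellow_cell above 0 m and ((angle between battery_standing's own z axis and vertical below 0.2 rad and z of battery_standing in the frame of yellow_cell below 0.011 m) or (angle between battery_standing's own z axis and vertical between 1.37 and 1.77 rad and z of battery_standing in the frame of yellow_cell below 0.016 m) or (angle between battery_standing's own z axis and vertical above 2.94 rad and z of battery_standing in the frame of yellow_cell below 0.061 m)) and x of battery_lying in the frame of yellow_cell between -0.042 and 0.042 m and y of battery_lying in the frame of yellow_cell between -0.042 and 0.042 m and ((angle between battery_lying's own y axis and vertical below 0.2 rad and z of battery_lying in the frame of yellow_cell below 0.035 m) or (angle between battery_lying's own y axis and vertical between 1.37 and 1.77 rad and z of battery_lying in the frame of yellow_cell below 0.02 m) or (angle between battery_lying's own y axis and vertical above 2.94 rad and z of battery_lying in the frame of yellow_cell below 0.035 m)) and x of earbud_case in the frame of white_cell between -0.024 and 0.024 m and y of earbud_case in the frame of white_cell between -0.024 and 0.024 m and z of earbud_case in the frame of white_cell between 0 and 0.011 m); the robot touches nothing.
It fails at once if the glue stick is disturbed (distance of glue_stick from where it was at the start of the episode above 0.03 m).
It fails at once if the pen is disturbed (distance of pen from where it was at the start of the episode above 0.03 m).
It also fails if it takes over 99 s, if anything falls off the work surface, if the arm or the gripper's body presses on something with over 40 N, if the wrist force passes 120 N, or if a joint passes its speed limit or range.

### The arm

A 6-joint arm with a two-finger parallel gripper is mounted at the origin on a cart in front of the work surface, level with it; the furniture and walls round the work are solid. World frame = base frame: x ahead of the robot, y to its left, z up, the work surface at z = 0. Lengths are in mm, angles in rad, forces in N, time in s.
With the tool pointing down it reaches from about 350 to 925 mm from the base axis. Payload 6.4 kg.
Tool frame: the origin (TCP) lies between the finger pads; the fingertips stand 19 mm ahead of it and the grasp point (between the pads) is the TCP; z points along the fingers, y is the line along which they close (so a half turn about z gives the same grasp; the last joint's range is limited). The gripper opens to 85 mm and grips with 20 to 120 N. Pads are 22 mm wide; open, the fingers measure 114 mm over their backs; the gripper's body (76 mm by 85 mm) begins 54 mm behind the grasp point. The pads swing forward as they close: fully open they stand 13 mm farther back than shut.
Start: joints at [-0.174, 0.245, 1.558, -0, 1.339, -0.174], TCP at [650.011, 0.004, 250.29] pointing down, gripper open.
Joint ranges: [-3.13, 3.13], [-1.02, 2.26], [0.13, 2.54], [-0.95, 4.09], [0.21, 2.88], [-2.74, 2.74]. Speed limits (rad/s): [2.57, 2.57, 3.14, 3.14, 3.14, 3.14].

### API

Orientations are given as a unit quaternion [x, y, z, w].
In Python, from plant import robot gives the robot as it stands.
- The arm moves only by the shell command python3 -m jog 'ROWS' [FORCE]. ROWS is JSON, a list of rows, each a list of 7 numbers: the turn, a rotation vector about the tool's x, y, z in units of 60 degrees (1.0 is 60 degrees), then the shift along the tool's x, y, z in units of 1 m (1.0 is 1 m), then the gripper command: -1 is fully open, 1 is shut, values between are in proportion. In form: [[rx, ry, rz, dx, dy, dz, jaw], ...]. A call has 1 to 10 rows; each row shifts and turns the commanded pose from where the row before left it, along the tool's axes as they then stand; what a row does not reach is not made up. A row lasts 1/10 s, in which the tool goes at most 50 mm and 8.59 degrees, less where a joint would pass 70% of its speed; a pose out of reach is approached as far as the arm can. A call with a number of a shift or a turn outside -1 to 1 is refused whole. A call with a gripper value outside its range is refused whole. The fingers move at their own pace and stop on an object; FORCE is the grip in N (left out, the last holds). Time passes only in rows, so rows that do not move let the fingers close. It gives the time, the measured TCP pose, the force, the opening and the grip force at its end, in the units of the state.
- robot.observe(): the state, without advancing time (a new reading comes with each control period).
- robot.get_image(name): name is "scene" or "side" or "wrist"; returns a dict with "color" (384x512x3 uint8, red, green, blue), "depth" (384x512 float32, mm along the optical axis (not along the pixel's ray), 0 where there is no reading), "fovy" (degrees; the focal length in pixels is half the picture's height over the tangent of half this angle, whatever the lens; pixels are square), "cx", "cy" (the principal point, pixels), "k1" (the pictures are not rectified: a ray, as slopes to the right and down, at radius r is drawn at 1 + k1 r^2 times it, then the intrinsics apply), "R" (3x3) and "t" (3): a world point X has camera coordinates R X + t. Camera axes: x right, y down, z forward; pixel columns grow to the right and rows downward; lengths in mm; the calibration is good to about 2 mm. A picture is of the moment at which its call begins.
- robot.finish_job(): hands the job in; it is judged then, once.
The state is a dict: "clock": time; "qpos": joint angles; "qd": joint speeds; "tau": joint torques, N m; "tcp_pos": TCP position; "orientation": TCP orientation; "contact_force": force on the tool from outside, world axes, zero at the start; "torque": the same for the moment, N m; "grip_width": finger opening in mm; "gripper_force": force on a finger pad.
Only numpy, scipy, OpenCV 4.12 (cv2) and the standard library are available. Lean on these libraries where they do the work, as an engineer would, in place of code of your own. Each camera call takes 0.05 s, during which the arm holds its last target. There are 200 camera calls.

## Working session

There is one attempt and no reset: what is moved stays moved. The work goes in short steps, Python scripts to look and compute and a shell command to move; the robot and the scene stay as the last step left them, time stands still between calls to the robot, and variables do not carry over. Pictures are saved under pics/ and viewed, at most 14 in all, crops included, and the job is handed in when it is done.

```bash
ls; mkdir -p pics
cat > h.py <<'E'
import numpy as np, cv2
from plant import robot
def shot(n,name=None):
    im=robot.get_image(n)
    if name: cv2.imwrite(f'pics/{name}.png',im['color'][:,:,::-1])
    return im
def pts(im):
    d=im['depth'];h,w=d.shape;f=h/2/np.tan(np.radians(im['fovy'])/2)
    K=np.array([[f,0,im['cx']],[0,f,im['cy']],[0,0,1.]])
    v,u=np.mgrid[:h,:w].astype(np.float64)
    s=cv2.undistortPoints(np.stack([u.ravel(),v.ravel()],1)[:,None],K,np.array([im['k1'],0,0,0.]))[:,0].reshape(h,w,2)
    P=np.dstack([s,np.ones((h,w))])*d[...,None]
    return (P-np.array(im['t']).ravel())@np.array(im['R'])
E
python3 - <<'E'
from h import *
for n in('scene','side'):
    im=shot(n,n+'0');np.save(n+'_P.npy',pts(im));print(n,im['fovy'],im['k1'],-np.array(im['R']).T@np.array(im['t']).ravel())
print(robot.observe())
E
```

```text
pics
scene 56.0965200236268 0.021085433043700065 [ -55.70129951 -628.86379942  435.76790968]
side 42.7802931740003 -0.18483613430807397 [  328.66518687 -1164.52555705   472.75112503]
{'clock': 0.1, 'qpos': array([-1.74089770e-01,  2.45765163e-01,  1.55892288e+00, -2.04831428e-05,
        1.33871012e+00, -1.74104387e-01]), 'qd': array([-0.00148897, -0.0008817 , -0.00298871,  0.00198441, -0.00023989,
        0.00019817]), 'tau': array([-3.55783277e-04, -4.30672574e+01, -3.27129292e+01, -1.74035663e-04,
        2.81168803e-03, -2.06976699e-05]), 'tcp_pos': array([6.49515627e+02, 9.29863098e-02, 2.49260565e+02]), 'orientation': array([ 7.07099653e-01,  7.07113333e-01, -5.26281709e-04, -7.33549006e-04]), 'contact_force': array([-0.28555271, -0.27748098,  1.32410771]), 'torque': array([ 0.03952191,  0.00362577, -0.02153584]), 'gripper_force': 0.0, 'grip_width': 85.24407374854121}
```

View pics/scene0.png

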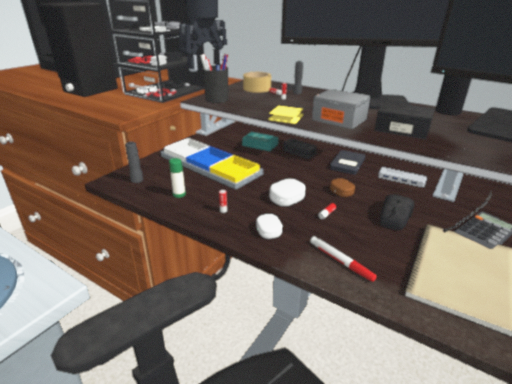

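View pics/side0.png

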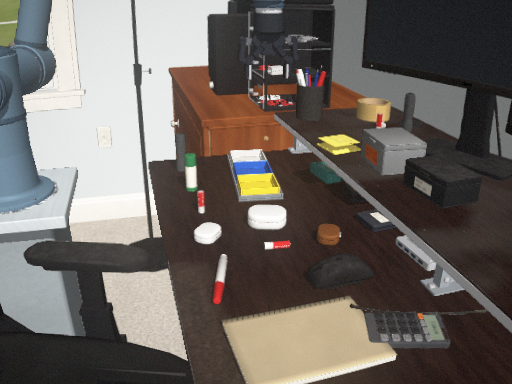

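Scene picture: the torch is at (135,162); a second one is on the shelf at (299,78). The standing battery is at (223,201) and the lying one at (327,211); others on the shelf are near (283,90). White cases are at (269,226), small, and (288,191), large; the brown one is at (342,187). The glue stick is at (177,178) and the pen at (343,257). The cells in order are white, blue, yellow. I choose the case at (269,226), the desk torch and the desk batteries.

```bash
cat > m.py <<'E'
from h import *
boxes={'scene':dict(torch=(118,135,150,188),glue=(164,150,192,202),bs=(215,186,232,216),bl=(314,200,341,222),pen=(304,230,380,284),case=(250,208,290,244),big=(264,172,312,212),cells=(155,130,270,190)),
'side':dict(torch=(172,130,188,176),glue=(182,150,200,194),bs=(194,188,207,216),bl=(260,238,294,252),pen=(208,250,232,308),case=(190,218,225,248),big=(243,200,290,233),cells=(226,146,284,202))}
for n,b in boxes.items():
    im=cv2.imread(f'pics/{n}0.png');P=np.load(n+'_P.npy');hsv=cv2.cvtColor(im,cv2.COLOR_BGR2HSV)
    for k,(x0,y0,x1,y1) in b.items():
        p=P[y0:y1,x0:x1].reshape(-1,3);h=hsv[y0:y1,x0:x1].reshape(-1,3)
        ok=(abs(p[:,0]-600)<400)&(p[:,2]<130)&(abs(p[:,1])<900)
        if k=='cells':
            for c,mk in dict(blue=(h[:,0]>100)&(h[:,0]<130)&(h[:,1]>120),yellow=(h[:,0]>20)&(h[:,0]<35)&(h[:,1]>120),white=(h[:,1]<40)&(h[:,2]>150)).items():
                q=p[mk&ok&(p[:,2]>21)&(p[:,2]<34)]
                if len(q)<4: print(n,c,len(q));continue
                r=cv2.minAreaRect(q[:,:2].astype(np.float32)); print(n,c,len(q),np.round(r[0]),np.round(r[1]),round(r[2]),np.percentile(q[:,2],[5,95]).round())
            continue
        q=p[ok&(p[:,2]>5)]
        if len(q)<4: print(n,k,len(q)); continue
        r=cv2.minAreaRect(q[:,:2].astype(np.float32))
        top=q[q[:,2]>np.percentile(q[:,2],97)-4]
        print(n,k,len(q),'c',np.round(r[0]),'s',np.round(r[1]),round(r[2]),'zmax',np.percentile(q[:,2],98).round(),'topmean',top.mean(0).round(),'lo',np.percentile(q,3,0).round(),'hi',np.percentile(q,97,0).round())
a=cv2.imread('pics/scene0.png')[130:280,110:400]; cv2.imwrite('pics/crop0.png',cv2.resize(a,None,fx=2.7,fy=2.7,interpolation=cv2.INTER_CUBIC))
E
python3 m.py
```

```text
scene torch 754 c [491. 154.] s [255.  86.] 44 zmax 100.0 topmean [430.  55.  99.] lo [419.  44.   7.] hi [601. 231.  99.]
scene glue 722 c [522.   4.] s [261.  75.] 45 zmax 88.0 topmean [439. -81.  88.] lo [428. -91.   6.] hi [616.  95.  88.]
scene bs 133 c [ 446. -206.] s [15. 14.] 71 zmax 49.0 topmean [ 446. -206.   47.] lo [ 439. -213.    6.] hi [ 450. -200.   49.]
scene bl 118 c [ 562. -398.] s [13. 49.] 83 zmax 16.0 topmean [ 561. -398.   14.] lo [ 539. -405.    6.] hi [ 585. -390.   16.]
scene pen 573 c [ 438. -479.] s [135.  14.] 75 zmax 16.0 topmean [ 437. -486.   14.] lo [ 419. -541.    6.] hi [ 454. -420.   16.]
scene case 487 c [ 441. -327.] s [55. 48.] 60 zmax 23.0 topmean [ 440. -328.   21.] lo [ 416. -353.    6.] hi [ 462. -303.   23.]
scene big 740 c [ 568. -295.] s [63. 80.] 77 zmax 32.0 topmean [ 566. -296.   31.] lo [ 531. -328.    6.] hi [ 598. -267.   32.]
scene blue 118 [603. -33.] [88. 93.] 86 [21. 26.]
scene yellow 201 [ 593. -125.] [91. 92.] 85 [21. 26.]
scene white 202 [543.  10.] [241. 191.] 3 [22. 31.]
side torch 402 c [427. -13.] s [156.  28.] 85 zmax 101
[... 282 characters left out ...]
4.    7.] hi [ 453. -201.   51.]
side bl 192 c [ 563. -399.] s [13. 51.] 85 zmax 17.0 topmean [ 562. -399.   15.] lo [ 539. -406.    6.] hi [ 585. -394.   17.]
side pen 418 c [ 439. -480.] s [137.  15.] 75 zmax 17.0 topmean [ 439. -484.   15.] lo [ 420. -545.    8.] hi [ 459. -420.   17.]
side case 466 c [ 443. -328.] s [57. 44.] 53 zmax 24.0 topmean [ 442. -329.   23.] lo [ 417. -353.    6.] hi [ 465. -305.   24.]
side big 859 c [ 570. -296.] s [67. 79.] 66 zmax 34.0 topmean [ 570. -297.   32.] lo [ 533. -328.    7.] hi [ 603. -270.   34.]
side blue 104 [603. -33.] [94. 90.] 85 [22. 28.]
side yellow 243 [ 594. -127.] [97. 90.] 85 [22. 28.]
side white 121 [608.  13.] [192.  90.] 84 [22. 29.]
```

View pics/crop0.png

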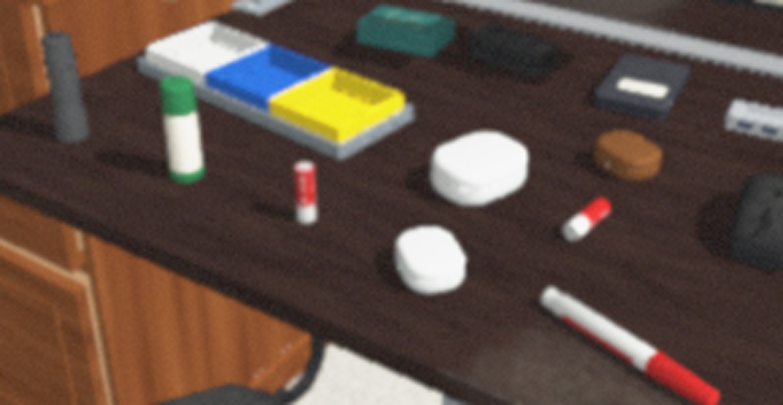

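Crop check: the small white case is at (430,260), clearly smaller than the white one at (480,167), and the brown one is at (628,154). The sizes (55x47x23) agree with the description. Cells lie at yellow (594,-126), blue (603,-33), and so white (612,59), with the row turned about -5.5 degrees. I start with the torch at (431,53).

```bash
python3 -c "
import numpy as np
for n in('scene','side'):
    p=np.load(n+'_P.npy').reshape(-1,3);q=p[(p[:,2]>60)&(p[:,2]<500)&(p[:,1]>-450)&(p[:,1]<150)&(p[:,0]>480)&(p[:,0]<1200)]
    for y in(-400,-200,-100,0,100):
        r=q[abs(q[:,1]-y)<50]
        if len(r): print(n,y,np.percentile(r[:,0],[1,5,20]).round(),np.percentile(r[:,2],[5,50]).round())
"
python3 -m jog '[[0,0,0,0.0106,-0.0438,0,-1],[0,0,0,0.0106,-0.0438,0,-1],[0,0,0,0.0106,-0.0438,0,-1],[0,0,0,0.0106,-0.0438,0,-1],[0,0,0,0.0106,-0.0438,0,-1],[0,0,0,0,0,0,-1],[0,0,0,0,0,0,-1]]' 40
```

```text
scene -400 [731. 735. 820.] [103. 179.]
scene -200 [727. 730. 801.] [103. 246.]
scene -100 [723. 728. 858.] [101. 155.]
scene 0 [577. 583. 616.] [105. 235.]
scene 100 [719. 724. 766.] [102. 159.]
side -400 [731. 740. 817.] [109. 287.]
side -200 [728. 744. 840.] [109. 316.]
side -100 [725. 737. 859.] [108. 201.]
side 0 [581. 599. 633.] [107. 207.]
side 100 [721. 743. 773.] [100. 144.]
clock: 0.8
tcp_pos: [430.4, 53.2, 250.3]
orientation: [0.707, 0.707, 0.0, 0.0]
contact_force: [-0.1, 0.9, 0.1]
grip_width: 85.5
gripper_force: 0.0
```

```bash
python3 -m jog '[[0,0,0,0,0,0.045,-1],[0,0,0,0,0,0.045,-1],[0,0,0,0,0,0.045,-1],[0,0,0,0,0,0.043,-1],[0,0,0,0,0,0,-1],[0,0,0,0,0,0,0.6],[0,0,0,0,0,0,1],[0,0,0,0,0,0,1],[0,0,0,0,0,0,1],[0,0,0,0,0,0,1]]' 40; python3 -m jog '[[0,0,0,0,0,0,1],[0,0,0,0,0,0,1],[0,0,0,0,0,0,1],[0,0,0,0,0,0,1]]'
```

```text
clock: 1.8
tcp_pos: [432.6, 52.8, 74.4]
orientation: [0.707, 0.707, 0.001, 0.002]
contact_force: [-0.9, -0.5, 6.2]
grip_width: 27.8
gripper_force: 39.1
clock: 2.2
tcp_pos: [432.6, 52.8, 74.4]
orientation: [0.707, 0.707, 0.001, 0.002]
contact_force: [-1.2, -0.7, 6.3]
grip_width: 28.6
gripper_force: 39.1
```

```bash
python3 -m jog '[[0,0,0,0,0,-0.03,1],[0,0,0,0,0,-0.04,1],[0,0,0,-0.015,0.03,0,1],[0,0,0,-0.0178,0.0353,0,1],[0,0,0,-0.0178,0.0353,0,1],[0,0,0,-0.0178,0.0353,0,1],[0,0,0,-0.0178,0.0353,0,1],[0,0,0,0,0,0,1],[0,0,0,0,0,0,1],[0,0,0,0,0,0,1]]'
python3 -c "
from h import *
shot('side','torch1')
im=cv2.imread('pics/torch1.png')[100:260,150:350];cv2.imwrite('pics/torch1.png',cv2.resize(im,None,fx=3.5,fy=3.5))"
```

```text
clock: 3.2
tcp_pos: [601.4, -32.7, 142.3]
orientation: [0.707, 0.707, -0.0, -0.0]
contact_force: [-0.8, -0.3, -0.6]
grip_width: 28.0
gripper_force: 40.4
```

View pics/torch1.png

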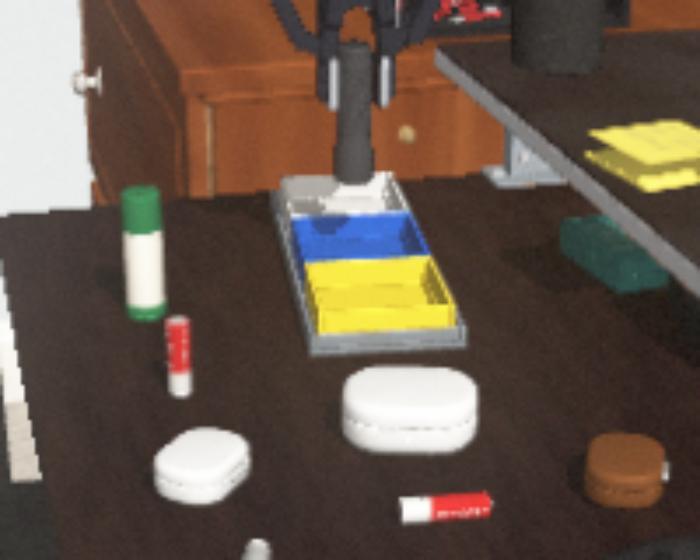

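The torch hangs upright at (355,110) in the crop, above the blue cell. I lower it.

```bash
python3 -m jog '[[0,0,0,0,0,0.025,1],[0,0,0,0,0,0.02,1],[0,0,0,0,0,0.008,1],[0,0,0,0,0,0.004,1],[0,0,0,0,0,0.002,1],[0,0,0,0,0,0.001,1],[0,0,0,0,0,0,1],[0,0,0,0,0,0,1]]'; python3 -m jog '[[0,0,0,0,0,0.001,1],[0,0,0,0,0,0.001,1],[0,0,0,0,0,0,1]]'
```

```text
clock: 4.05
tcp_pos: [602.7, -33.3, 83.0]
orientation: [0.707, 0.707, 0.0, 0.001]
contact_force: [0.3, -0.3, -0.7]
grip_width: 28.0
gripper_force: 40.4
clock: 4.35
tcp_pos: [602.7, -33.3, 81.5]
orientation: [0.707, 0.707, 0.0, 0.0]
contact_force: [-2.9, 0.6, 5.8]
grip_width: 28.0
gripper_force: 41.2
```

```bash
python3 -m jog '[[0,0,0,0,0,0,0.2],[0,0,0,0,0,0,-0.2],[0,0,0,0,0,0,-1],[0,0,0,0,0,0,-1],[0,0,0,0,0,0,-1],[0,0,0,0,0,-0.02,-1],[0,0,0,0,0,-0.03,-1],[0,0,0,0,0,-0.04,-1],[0,0,0,0,0,-0.04,-1]]'
python3 -m jog '[[0,0,0,-0.0458,-0.005,0,-1],[0,0,0,-0.0458,-0.005,0,-1],[0,0,0,-0.0458,-0.005,0,-1],[0,0,0,-0.0458,-0.005,0,-1],[0,0,0,-0.0458,-0.005,0,-1],[0,0,0,-0.0458,-0.005,0,-1],[0,0,0,-0.0458,-0.005,0,-1],[0,0,0,-0.0458,-0.005,0,-1],[0,0,0,0,0,0,-1],[0,0,0,0,0,0,-1]]'
python3 -m jog '[[0,0,-0.14,0,0,0,-1],[0,0,-0.14,0,0,0,-1],[0,0,-0.14,0,0,0,-1],[0,0,-0.14,0,0,0,-1],[0,0,-0.14,0,0,0,-1],[0,0,-0.14,0,0,0,-1],[0,0,-0.14,0,0,0,-1],[0,0,-0.14,0,0,0,-1],[0,0,-0.14,0,0,0,-1],[0,0,-0.14,0,0,0,-1]]'
python3 - <<'E'
from h import *
im=shot('side','torch2');P=pts(im)
shot('wrist','w1')
q=P[130:200,220:290].reshape(-1,3);q=q[(q[:,2]>60)&(q[:,2]<130)&(q[:,0]<680)&(abs(q[:,1]+33)<40)]
for a,b in((60,80),(80,95),(95,130)):
    r=q[(q[:,2]>a)&(q[:,2]<b)];print(a,len(r),r.mean(0).round(),r[:,2].max().round())
print(robot.observe()['qpos'].round(2),robot.observe()['tcp_pos'])
E
```

```text
clock: 5.25
tcp_pos: [601.7, -33.1, 211.1]
orientation: [0.707, 0.707, -0.0, -0.001]
contact_force: [0.5, -0.6, -0.2]
grip_width: 85.4
gripper_force: 0.0
clock: 6.25
tcp_pos: [561.7, -400.4, 209.8]
orientation: [0.708, 0.706, 0.0, -0.0]
contact_force: [-0.2, 0.7, -0.5]
grip_width: 85.4
gripper_force: 0.0
clock: 7.25
tcp_pos: [562.7, -397.6, 210.2]
orientation: [0.048, 0.999, 0.0, -0.0]
contact_force: [-0.5, -0.2, 0.5]
grip_width: 85.4
gripper_force: 0.0
60 82 [599. -38.  70.] 80.0
80 63 [600. -37.  87.] 95.0
95 73 [601. -35. 103.] 112.0
[-0.78  0.37  1.48  0.    1.29 -2.25] [ 562.67301753 -397.8386441   210.20962133]
```

View pics/w1.png

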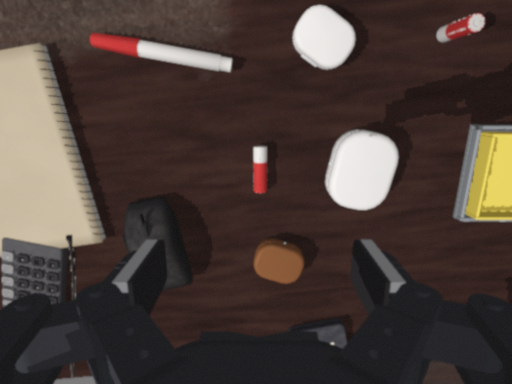

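The torch stands upright in the blue cell (top at (600,-37), z 110). In the wrist picture, the lying battery at (260,170) sits between the fingers and is aligned with them. The case is at (324,37) and the standing battery at (460,28).

```bash
python3 -m jog '[[0,0,0,0,0,0.04,-1],[0,0,0,0,0,0.045,-1],[0,0,0,0,0,0.045,-1],[0,0,0,0,0,0.04,-1],[0,0,0,0,0,0.016,-1],[0,0,0,0,0,0,-0.5],[0,0,0,0,0,0,0],[0,0,0,0,0,0,1],[0,0,0,0,0,0,1],[0,0,0,0,0,0,1]]' 30; python3 -m jog '[[0,0,0,0,0,0,1],[0,0,0,0,0,0,1],[0,0,0,0,0,0,1]]'
```

```text
clock: 8.35
tcp_pos: [563.1, -400.4, 26.4]
orientation: [0.052, 0.999, -0.001, 0.001]
contact_force: [-1.0, 1.5, 5.9]
grip_width: 15.5
gripper_force: 29.3
clock: 8.65
tcp_pos: [563.1, -400.5, 26.4]
orientation: [0.052, 0.999, -0.001, 0.001]
contact_force: [-1.3, 0.5, 6.1]
grip_width: 15.3
gripper_force: 29.4
```

```bash
python3 -m jog '[[0,0,0,0,0,-0.03,1],[0,0,0,0,0,-0.04,1],[0,0,0,0,0.02,0,1],[0,0,0,0,0.04,0,1],[0,0,0,0,0.045,0,1],[0,0,0,0,0.045,0,1],[0,0,0,0,0.045,0,1],[0,0,0,0,0.045,0,1],[0,0,0,-0.002,0.026,0,1],[0,0,0,0,0,0,1]]'; python3 -m jog '[[0,0,0,0,0,0,1],[0,0,0,0,0,0,1]]'
```

```text
clock: 9.65
tcp_pos: [591.7, -131.5, 93.8]
orientation: [0.05, 0.999, 0.0, -0.0]
contact_force: [-0.3, -0.5, -0.8]
grip_width: 15.2
gripper_force: 29.5
clock: 9.85
tcp_pos: [591.9, -136.2, 94.3]
orientation: [0.053, 0.999, -0.0, 0.0]
contact_force: [-0.3, 0.9, 0.5]
grip_width: 15.3
gripper_force: 29.5
```

```bash
python3 -m jog '[[0,0,0,0,0,0.025,1],[0,0,0,0,0,0.02,1],[0,0,0,0,0,0.01,1],[0,0,0,0,0,0.003,1],[0,0,0,0,0,0.001,1],[0,0,0,0,0,0.001,1],[0,0,0,0,0,0,1],[0,0,0,0,0,0,1]]'
```

```text
clock: 10.65
tcp_pos: [592.5, -135.4, 35.0]
orientation: [0.052, 0.999, -0.0, 0.001]
contact_force: [0.6, -0.6, 0.1]
grip_width: 15.0
gripper_force: 29.5
```

```bash
python3 -m jog '[[0,0,0,0,0,0.001,1],[0,0,0,0,0,0.001,1],[0,0,0,0,0,0,1],[0,0,0,0,0,0,0.6],[0,0,0,0,0,0,0.45],[0,0,0,0,0,0,0.45],[0,0,0,0,0,0,0.45]]'
```

```text
clock: 11.35
tcp_pos: [591.9, -135.2, 32.0]
orientation: [0.052, 0.999, 0.0, -0.0]
contact_force: [-0.3, 0.7, -0.5]
grip_width: 23.5
gripper_force: 0.0
```

```bash
python3 -m jog '[[0,0,0,0,0,-0.01,0.45],[0,0,0,0,0,-0.03,0.45],[0,0,0,0,0,-0.04,0],[0,0,0,0,0,-0.04,-1],[0,0,0,0.03,-0.018,-0.01,-1],[0,0,0,0.036,-0.023,0,-1],[0,0,0,0.036,-0.023,0,-1],[0,0,0,0.036,-0.023,0,-1],[0,0,0,0,0,0,-1],[0,0,0,0,0,0,-1]]'
python3 - <<'E'
from h import *
im=shot('side','y1');P=pts(im);h=cv2.cvtColor(cv2.imread('pics/y1.png'),cv2.COLOR_BGR2HSV)
red=((h[...,0]<8)|(h[...,0]>172))&(h[...,1]>130)
q=P[red];q=q[(abs(q[:,0]-594)<45)&(abs(q[:,1]+126)<45)];print('red in cell',len(q),q.mean(0).round(),q.min(0).round(),q.max(0).round())
w=shot('wrist','w2');print(robot.observe()['tcp_pos'])
E
```

```text
clock: 12.35
tcp_pos: [445.5, -207.8, 163.1]
orientation: [0.053, 0.999, -0.0, 0.001]
contact_force: [0.2, 0.6, 0.1]
grip_width: 85.5
gripper_force: 0.0
red in cell 39 [ 599. -142.   20.] [ 583. -148.   16.] [ 613. -136.   25.]
[ 446.49189561 -207.38313287  163.01635339]
```

View pics/w2.png

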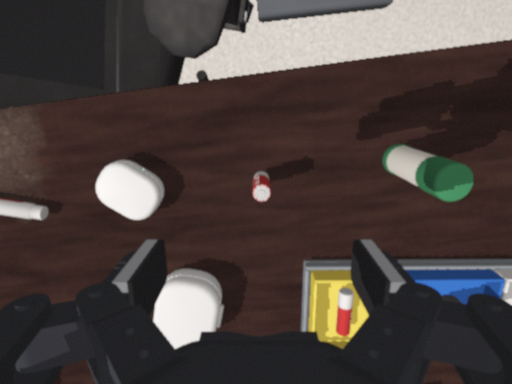

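The lying battery is in the yellow cell at (344,310), and the standing battery at (261,185) lies between the fingers. I descend on it.

```bash
python3 -m jog '[[0,0,0,0,0,0.035,-1],[0,0,0,0,0,0.04,-1],[0,0,0,0,0,0.03,-1],[0,0,0,0,0,0.015,-1],[0,0,0,0,0,0,-0.5],[0,0,0,0,0,0,0],[0,0,0,0,0,0,0.4],[0,0,0,0,0,0,1],[0,0,0,0,0,0,1],[0,0,0,0,0,0,1]]' 30; python3 -m jog '[[0,0,0,0,0,0,1],[0,0,0,0,0,0,1]]'
```

```text
clock: 13.45
tcp_pos: [446.4, -207.8, 43.3]
orientation: [0.052, 0.999, -0.0, 0.001]
contact_force: [0.5, 1.2, 3.3]
grip_width: 13.8
gripper_force: 29.5
clock: 13.65
tcp_pos: [446.4, -207.8, 43.2]
orientation: [0.052, 0.999, -0.0, 0.001]
contact_force: [0.5, 1.2, 6.9]
grip_width: 13.6
gripper_force: 29.8
```

```bash
python3 -m jog '[[0,0,0,0,0,-0.03,1],[0,0,0,0,0,-0.04,1],[0,0,0,-0.0252,0.0224,0,1],[0,0,0,-0.0252,0.0224,0,1],[0,0,0,-0.0252,0.0224,0,1],[0,0,0,-0.0252,0.0224,0,1],[0,0,0,-0.0252,0.0224,0,1],[0,0,0,0,0,0,1],[0,0,0,0,0,0,1],[0,0,0,0,0,0,1]]'; python3 -m jog '[[0,0,0,0,0,0.025,1],[0,0,0,0,0,0.02,1],[0,0,0,0,0,0.01,1],[0,0,0,0,0,0.004,1],[0,0,0,0,0,0.002,1],[0,0,0,0,0,0.001,1],[0,0,0,0,0,0,1],[0,0,0,0,0,0,1]]'
```

```text
clock: 14.65
tcp_pos: [581.7, -109.5, 111.7]
orientation: [0.053, 0.999, 0.0, -0.001]
contact_force: [-0.1, 0.2, 0.4]
grip_width: 13.7
gripper_force: 29.4
clock: 15.45
tcp_pos: [583.2, -109.3, 51.0]
orientation: [0.052, 0.999, -0.0, 0.001]
contact_force: [0.5, 0.4, -0.1]
grip_width: 13.7
gripper_force: 29.4
```

```bash
python3 -m jog '[[0,0,0,0,0,0.001,1],[0,0,0,0,0,0.001,1],[0,0,0,0,0,0,1]]'; python3 -m jog '[[0,0,0,0,0,0,0.6],[0,0,0,0,0,0,0.4],[0,0,0,0,0,0,0.3],[0,0,0,0,0,0,0.3],[0,0,0,0,0,-0.01,0.3],[0,0,0,0,0,-0.03,0.3],[0,0,0,0,0,-0.04,0.3],[0,0,0,0,0,-0.04,0.3],[0,0,0,0,0,0,-1]]'
```

```text
clock: 15.75
tcp_pos: [583.6, -109.4, 50.2]
orientation: [0.052, 0.999, -0.0, 0.001]
contact_force: [-2.7, 1.4, 8.7]
grip_width: 13.7
gripper_force: 30.2
clock: 16.65
tcp_pos: [586.6, -110.6, 176.2]
orientation: [0.052, 0.999, -0.002, 0.006]
contact_force: [0.6, 0.4, 0.2]
grip_width: 42.9
gripper_force: 0.0
```

```bash
python3 -m jog '[[0,0,0,0,0,-0.02,-1],[0,0,0,0.0196,-0.0386,0,-1],[0,0,0,0.0196,-0.0386,0,-1],[0,0,0,0.0196,-0.0386,0,-1],[0,0,0,0.0196,-0.0386,0,-1],[0,0,0,0.0196,-0.0386,0,-1],[0,0,0,0.0196,-0.0386,0,-1],[0,0,0,0,0,0,-1],[0,0,0,0,0,0,-1]]'
python3 -m jog '[[0,0,0.139,0,0,0,-1],[0,0,0.139,0,0,0,-1],[0,0,0.139,0,0,0,-1],[0,0,0.139,0,0,0,-1],[0,0,0.139,0,0,0,-1],[0,0,0.139,0,0,0,-1],[0,0,0.139,0,0,0,-1],[0,0,0.139,0,0,0,-1],[0,0,0.139,0,0,0,-1],[0,0,0.139,0,0,0,-1]]'
python3 -m jog '[[0,0,0.14,0,0,0,-1],[0,0,0.14,0,0,0,-1],[0,0,0.14,0,0,0,-1],[0,0,0.14,0,0,0,-1],[0,0,0,0,0,0,-1],[0,0,0,0,0,0,-1]]'
python3 - <<'E'
from h import *
im=shot('wrist','w3');P=pts(im);h=cv2.cvtColor(cv2.imread('pics/w3.png'),cv2.COLOR_BGR2HSV)
m=((h[...,1]<50)&(h[...,2]>100)&(P[...,2]>8)&(P[...,2]<35)&(np.hypot(P[...,0]-442,P[...,1]+328)<45))
q=P[m];print(len(q),q.mean(0).round(1))
r=cv2.minAreaRect(q[:,:2].astype(np.float32));print(r)
e=q[:,:2]-r[0]
for a in range(0,180,15):
    d=e@[np.cos(np.radians(a)),np.sin(np.radians(a))];print(a,round(np.ptp(d)),end='; ')
print(robot.observe()['tcp_pos'],robot.observe()['orientation'],robot.observe()['qpos'].round(2))
E
```

```text
clock: 17.55
tcp_pos: [441.0, -327.6, 188.3]
orientation: [0.053, 0.999, 0.0, 0.0]
contact_force: [-0.7, 0.6, -0.2]
grip_width: 85.5
gripper_force: 0.0
clock: 18.55
tcp_pos: [442.4, -325.6, 188.1]
orientation: [0.705, 0.71, 0.0, -0.0]
contact_force: [0.5, -0.6, -1.5]
grip_width: 85.2
gripper_force: 0.0
clock: 19.15
tcp_pos: [442.1, -326.2, 188.2]
orientation: [0.878, 0.479, 0.0, -0.0]
contact_force: [0.5, -0.9, 0.1]
grip_width: 85.5
gripper_force: 0.0
2362 [ 443.  -324.9   23. ]
((442.712890625, -326.85443115234375), (55.70063400268555, 46.37330627441406), 51.281185150146484)
0 54; 15 56; 30 57; 45 56; 60 56; 75 57; 90 56; 105 53; 120 50; 135 47; 150 48; 165 51; [ 441.94124092 -326.4533878   188.24692054] [ 8.77910085e-01  4.78825518e-01  3.03552396e-05 -7.24927967e-05] [-0.84  0.08  1.87  0.    1.2  -0.27]
```

View pics/w3.png

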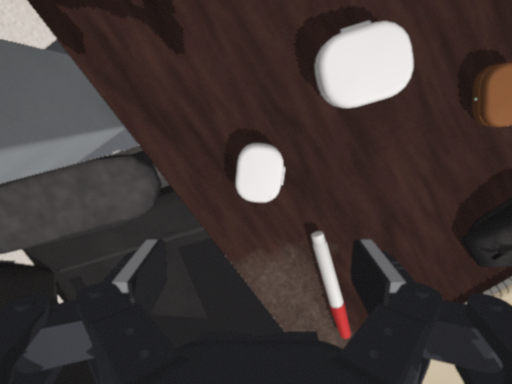

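The case is at (260,172) in the wrist picture, between the fingers. It is 55.7x46.4 at (442.7,-326.9), top z 23, so it matches. The pen's near end at (318,235) is clear of the right finger. I turn 6 degrees and descend.

```bash
python3 -m jog '[[0,0,0.1,0,0,0.04,-1],[0,0,0,0,0,0.04,-1],[0,0,0,0,0,0.04,-1],[0,0,0,0,0,0.03,-1],[0,0,0,0,0,0.013,-1],[0,0,0,0,0,0,-0.5],[0,0,0,0,0,0,0],[0,0,0,0,0,0,1],[0,0,0,0,0,0,1],[0,0,0,0,0,0,1]]' 25; python3 -m jog '[[0,0,0,0,0,0,1],[0,0,0,0,0,0,1]]'
```

```text
clock: 20.2
tcp_pos: [442.8, -328.5, 27.6]
orientation: [0.903, 0.431, 0.001, 0.002]
contact_force: [1.0, 0.7, 7.4]
grip_width: 42.7
gripper_force: 26.0
clock: 20.4
tcp_pos: [442.8, -328.5, 27.6]
orientation: [0.903, 0.431, 0.001, 0.002]
contact_force: [0.3, 0.8, 7.1]
grip_width: 42.5
gripper_force: 26.0
```

```bash
python3 -m jog '[[0,0,0,0,0,-0.03,1],[0,0,0,0,0,-0.04,1],[0,0,0,0,0,-0.04,1],[0,0,0,0,0,-0.04,1],[0,0,0,0.0207,-0.0062,0,1],[0,0,0,0.0407,-0.0112,0,1],[0,0,0,0.0407,-0.0112,0,1],[0,0,0,0.0407,-0.0112,0,1],[0,0,0,0.0407,-0.0112,0,1],[0,0,0,0.0407,-0.0112,0,1]]'; python3 -m jog '[[0,0,0,0.0407,-0.0112,0,1],[0,0,0,0.0407,-0.0112,0,1],[0,0,0,0.0407,-0.0112,0,1],[0,0,0,0.0407,-0.0112,0,1],[0,0,0,0.0207,-0.0054,0,1],[0,0,0.095,0,0,0,1],[0,0,0.095,0,0,0,1],[0,0,0,0,0,0,1],[0,0,0,0,0,0,1]]'
python3 - <<'E'
from h import *
for n in('scene','side'):
    im=shot(n,n+'2');P=pts(im);h=cv2.cvtColor(cv2.imread(f'pics/{n}2.png'),cv2.COLOR_BGR2HSV)
    white=(h[...,1]<40)&(h[...,2]>140)&(P[...,2]<31)&(np.hypot(P[...,0]-612,P[...,1]-59)<75)
    for a,b in((3,12),(20,31)):
        q=P[white&(P[...,2]>a)&(P[...,2]<b)]
        if len(q)>4:print(n,a,len(q),cv2.minAreaRect(q[:,:2].astype(np.float32)))
a=cv2.imread('pics/scene2.png')[80:210,110:300];cv2.imwrite('pics/c2.png',cv2.resize(a,None,fx=4,fy=4))
print(robot.observe()['tcp_pos'])
E
```

```text
clock: 21.4
tcp_pos: [534.8, -112.2, 176.1]
orientation: [0.903, 0.431, 0.0, 0.001]
contact_force: [-1.0, -0.3, -0.5]
grip_width: 42.6
gripper_force: 25.9
clock: 22.3
tcp_pos: [610.7, 60.3, 175.7]
orientation: [0.941, 0.34, 0.0, 0.0]
contact_force: [-0.2, 0.3, -0.2]
grip_width: 42.8
gripper_force: 25.9
scene 3 220 ((609.3326416015625, 59.01472854614258), (89.49488067626953, 95.31876373291016), 85.54669189453125)
scene 20 134 ((611.0105590820312, 56.355812072753906), (96.33635711669922, 93.00609588623047), 82.69813537597656)
side 3 99 ((618.3077392578125, 86.57180786132812), (38.4853401184082, 78.91466522216797), 88.12516021728516)
side 20 96 ((611.9749145507812, 54.72221755981445), (102.5151138305664, 89.61011505126953), 84.9571762084961)
[610.71732628  60.16667174 175.54302511]
```

View pics/c2.png

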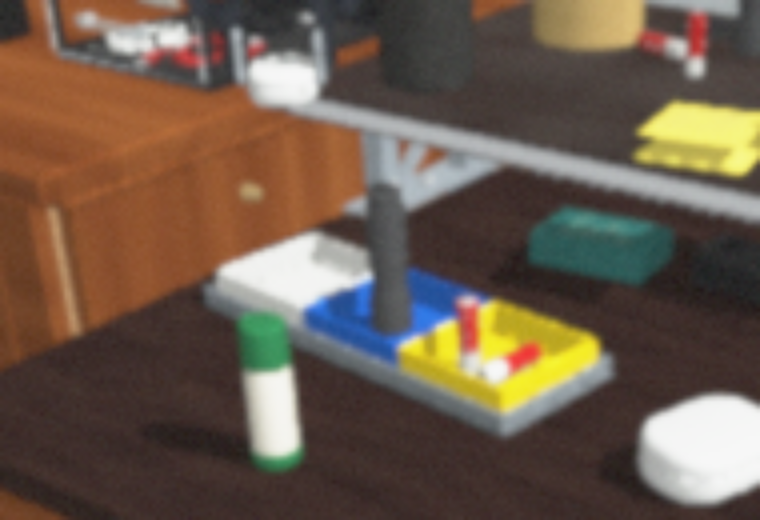

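In the crop, the torch (385,260) stands in blue, and the batteries in yellow are standing at (468,330) and lying at (512,362). The case is held level at (285,80) above the white cell. I lower it.

```bash
python3 -m jog '[[0,0,0,0,0,0.03,1],[0,0,0,0,0,0.035,1],[0,0,0,0,0,0.035,1],[0,0,0,0,0,0.025,1],[0,0,0,0,0,0.009,1],[0,0,0,0,0,0.004,1],[0,0,0,0,0,0.002,1],[0,0,0,0,0,0,1],[0,0,0,0,0,0,1]]'; python3 -m jog '[[0,0,0,0,0,0.001,1],[0,0,0,0,0,0.001,1],[0,0,0,0,0,0,1]]'
```

```text
clock: 23.3
tcp_pos: [611.8, 60.3, 36.8]
orientation: [0.941, 0.339, 0.001, 0.001]
contact_force: [0.8, -0.0, -0.2]
grip_width: 42.9
gripper_force: 25.9
clock: 23.6
tcp_pos: [611.4, 60.4, 34.6]
orientation: [0.941, 0.339, 0.0, 0.0]
contact_force: [-2.9, 0.4, 5.9]
grip_width: 42.7
gripper_force: 26.5
```

```bash
python3 -m jog '[[0,0,0,0,0,0,-0.1],[0,0,0,0,0,0,-0.2],[0,0,0,0,0,0,-0.25],[0,0,0,0,0,-0.01,-0.25],[0,0,0,0,0,-0.03,-0.25],[0,0,0,0,0,-0.04,-0.25],[0,0,0,0,0,-0.04,-0.25],[0,0,0,0,0,-0.04,-0.25],[0,0,0,0,0,-0.02,-0.25],[0,0,0,0,0,0,-0.25]]'
python3 - <<'E'
from h import *
im=shot('scene','f1');P=pts(im);a=cv2.imread('pics/f1.png');h=cv2.cvtColor(a,cv2.COLOR_BGR2HSV)
q=P[(h[...,1]<50)&(h[...,2]>120)&(np.hypot(P[...,0]-612,P[...,1]-59)<34)&(P[...,2]>15)&(P[...,2]<45)];print('case',len(q),q.mean(0).round(),np.percentile(q[:,2],[5,50,95]).round(),cv2.minAreaRect(q[:,:2].astype(np.float32)))
cv2.imwrite('pics/f1c.png',cv2.resize(a[80:290,110:390],None,fx=2.7,fy=2.7,interpolation=cv2.INTER_CUBIC))
E
```

```text
clock: 24.6
tcp_pos: [613.0, 60.3, 218.6]
orientation: [0.941, 0.339, 0.004, 0.002]
contact_force: [0.1, -0.7, 0.0]
grip_width: 53.2
gripper_force: 0.0
case 165 [605.  55.  25.] [17. 27. 29.] ((610.4173583984375, 59.10407638549805), (50.25281524658203, 43.32213592529297), 36.30360412597656)
```

View pics/f1c.png

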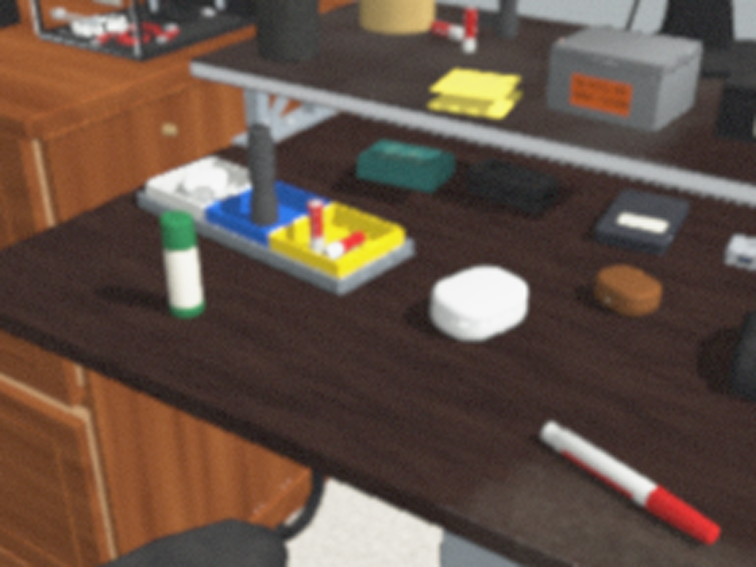

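The case lies flat in the white cell at (205,180), with its top at z 29 as expected. The torch (262,175) is in blue and both batteries are in yellow; the glue stick and pen have not moved. I hand the job in.

```bash
python3 -c "
from plant import robot
print(robot.finish_job())"
```

```text
the job is handed in; nothing more can be done
None
```

I packed the kit and handed the job in at about 25 s: torch upright in the blue cell, both batteries in yellow (one standing, one lying), earbud case flat in white, glue stick and pen left alone; the hand-in gave no verdict, so this rests on my last camera check.

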